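# Hang the cleated tool bin on the leaning bench stand

### The job

Two small plywood bins stand on the bench. Take the one that has a bevelled strip across its back, tilt it back like the leaning board of the stand, bring it in from the front with its strip just over the stand's cleat, and lower it so that the strip drops in behind and the bin hangs locked, centred on the cleat with its back parallel to the board. Let go of it, and leave the flat-backed bin where it stands.

Things in the scene. Friction and masses are not known exactly. Their poses are not given: they have to be found in the camera images.
- hang_bin: Loose plywood bin, 0.3 kg, upright (mm). x to rear, z up; origin under mid-width of 12 thick back plate (x -6..6, y -55..55, z 0..100). Grip tab atop it, 12 thick, y -25..25, z 100..150: pinch along x at z 128. Tray in front to x -76, 46 high. On the rear (x 6..22) a strip, top z 96, underside bevelled from z 80 at x 6 down to z 64 at x 22, and an equally thick spacer batten at z 0..14.
- flat_bin: The other bin: same tray, back plate and grip tab (150 mm high), origin and axes, but no strip or batten: its rear is flat. Leave it. The two bins may stand in either place.
- cleat: Fixed cleat on the stand's board (mm). Origin: middle of its upper front edge, 132 above the bench; x into the board, y along the cleat, z up the board, which leans back 15 deg. Cleat x 0..16, y -70..70, z -28..0, top bevelled down to z -16 at the board's face; board top z 8. Hung home the bin's axes are parallel to these, origin (-6,0,-80). Bring it in along x at z -62..-44, then lower.
- third_hand: Soldering third hand, fixed, not to be used: round foot and an arm reaching toward the robot; spans about 120 mm either way of its origin in x, 70 mm in y, up to 137 mm high. Lift over it when crossing.

How it is judged:
By the outcome, as a careful person would: the job done as asked, in the order asked, and still so for the second after the job is handed in, with the robot touching nothing.
It also fails if it takes over 38 s, if anything falls off the work surface, if the arm or the gripper's body presses on something with over 40 N, if the wrist force passes 120 N, or if a joint passes its speed limit or range.

### The arm

A 7-joint arm with a two-finger parallel gripper is mounted at the origin on a cart in front of the work surface, level with it; the furniture and walls round the work are solid. World frame = base frame: x ahead of the robot, y to its left, z up, the work surface at z = 0. Lengths are in m, angles in rad, forces in N, time in s.
With the tool pointing down it reaches from about 0.4 to 0.85 m from the base axis. Payload 4.5 kg.
Tool frame: the origin (TCP) lies midway between the tips of the shut fingers; the grasp point (between the pads) lies 19 mm behind it; y points along the fingers, z is the direction in which the jaws open and shut, and the axes are right-handed (so a half turn about y gives the same grasp; the last joint's range is limited). The gripper opens to 88 mm and grips with 3 to 60 N. Pads are 18 mm wide; open, the fingers measure 123 mm over their backs; the gripper's body (75 mm by 187 mm) begins 45 mm behind the grasp point.
Start: joints at [-1.14, 0.689, -0.195, 1.565, 0.157, 0.902, -0.215], TCP at [0.242, 0.576, 0.239] pointing down, gripper open.
Joint ranges: [-3.01, 3.01], [-0.46, 2.08], [-1.47, 1.51], [0.13, 2.56], [-1, 4.14], [0.04, 2.09], [-2.66, 2.66]. Speed limits (rad/s): [2.57, 2.57, 3.14, 3.14, 3.14, 3.14, 3.14].

### API

Orientations are given as a unit quaternion [x, y, z, w].
In Python, from plant import r, snapshot, get_calibration, job, boxes_of gives the robot as it stands. The module is installed in compiled form; this text tells all that it offers.
- The arm moves only by the shell command python3 -m handwheel 'ROWS' [OPENING] [FORCE]. ROWS is JSON, a list that holds one entry, the list of rows, each a list of 6 numbers: the shift along the tool's x, y, z as a fraction of full scale, then the turn, a rotation vector about the tool's x, y, z as a fraction of full scale. In form: [[[x, y, z, wx, wy, wz], ...]]. A call has 1 to 12 rows; each row is the pose to reach, as a shift and turn from the pose commanded when the call began, along the tool's axes at that moment, turning the shorter way round; what a row does not reach only later rows make up. Full scale, the value 1, is 100 cm for a shift and 180 degrees for a turn. A row lasts 1/12 s, in which the tool goes at most 41.7 mm and 7.16 degrees, less where a joint would pass 70% of its speed; a pose out of reach is approached as far as the arm can. A call with a number of a shift or a turn outside -1 to 1 is refused whole. A call with a gripper value outside its range is refused whole. OPENING is the opening, from -1 (shut) to 1 (fully open), set as the call begins (- or left out, the last holds). The fingers move at their own pace and stop on an object; FORCE is the grip in N (left out, the last holds). Time passes only in rows, so rows that repeat a pose let the fingers close. It gives the time, the measured TCP pose, the force and the opening at its end, in the units of the state.
- r.get_state(): the state, without advancing time (a new reading comes with each control period).
- snapshot(name): name is "scene" or "top" or "wrist"; returns the picture (420x560x3 uint8, red, green, blue); there is no depth.
- get_calibration(name): a dict with "fx", "fy", "cx", "cy" (pixels), "k1" (the pictures are not rectified: a ray, as slopes to the right and down, at radius r is drawn at 1 + k1 r^2 times it, then the intrinsics apply), "T" (4x4, takes a point from camera to world coordinates). Camera axes: x right, y down, z forward; pixel columns grow to the right and rows downward; lengths in m; the calibration is good to about 2 mm. A picture is of the moment at which its call begins: read the wrist's pose just before it. get_calibration takes no time and is no camera call; for the wrist camera it gives the pose at the moment of the call.
- job.finish_job(): hands the job in, once; it reports no verdict.
Trained networks look in the newest picture that a camera, given by its name, has taken for a name from the list of things; names that differ only in an ending like _2 or _b are one class to them, and where a whole thing is asked for, a point or a joint stands for the part that bears it (a point fixed in the world has none). Each returns a list of dicts, best first, with "confidence" (0 to 1); they miss things now and then, are a little off and sometimes report something else, mostly with a low value. They report only what shows in the picture. A call takes as long as a camera call.
- boxes_of(thing, camera): "bbox" ([left, top, right, bottom] in pixels, round what is visible of it).
The state is a dict: "clock": time; "q": joint angles; "qd": joint speeds; "joint_torque": joint torques, N m; "tool_pos": TCP position; "eef_rot": TCP orientation; "contact_force": force on the tool from outside, world axes, zero at the start; "moment": the same for the moment, N m; "opening": opening from 0.0 (shut) to 1.0 (fully open).
Only numpy, scipy, OpenCV 4.12 (cv2) and the standard library are available. Lean on these libraries where they do the work, as an engineer would, in place of code of your own. Each camera call takes 0.05 s, during which the arm holds its last target. There are 200 camera calls.

## Working session

There is one attempt and no reset: what is moved stays moved. The work goes in short steps, Python scripts to look and compute and a shell command to move; the robot and the scene stay as the last step left them, time stands still between calls to the robot, and variables do not carry over. Pictures are saved under pics/ and viewed, about 8 in all and at most 12, crops included, and the job is handed in when it is done.

```bash
mkdir -p pics
python3 - <<'E'
from plant import r,snapshot,get_calibration,boxes_of
import cv2,numpy as np
np.set_printoptions(precision=4,suppress=True)
s=r.get_state();print(s['clock'],s['tool_pos'],s['eef_rot'],s['opening'])
for n in ['scene','top']:
    im=snapshot(n);cv2.imwrite(f'pics/{n}0.png',im[:,:,::-1])
    c=get_calibration(n);print(n,{k:c[k] for k in c if k!='T'});print(np.array(c['T']))
    for t in ['hang_bin','flat_bin','cleat','third_hand']:
        print(t,[(np.round(b['bbox']),round(b['confidence'],2)) for b in boxes_of(t,n)[:3]])
a=cv2.imread('pics/scene0.png');b=cv2.imread('pics/top0.png')
E
```

```text
0.0 [0.2413 0.5759 0.2379] [ 0.6939 -0.1394  0.1393 -0.6926] 0.9974393066872863
scene {'fx': 481.0789826356672, 'fy': 481.0789826356672, 'cx': 272.0413432084786, 'cy': 201.76228785338532, 'k1': -0.13265850790808084}
[[ 0.8648 -0.2379  0.4423  0.0672]
 [-0.502  -0.3861  0.7739 -0.7907]
 [-0.0133 -0.8913 -0.4533  0.5625]
 [ 0.      0.      0.      1.    ]]
hang_bin [(array([255., 242., 338., 354.]), 0.73)]
flat_bin [(array([168., 143., 219., 217.]), 0.66)]
cleat [(array([257., 148., 311., 217.]), 0.62)]
third_hand []
top {'fx': 434.57738060941756, 'fy': 434.57738060941756, 'cx': 277.98868847067774, 'cy': 205.41114492399075, 'k1': -0.11165933794326569}
[[ 0.005  -0.9975  0.0704  0.473 ]
 [-0.9999 -0.0039  0.0144  0.0223]
 [-0.0141 -0.0705 -0.9974  1.0478]
 [ 0.      0.      0.      1.    ]]
hang_bin [(array([377., 240., 438., 285.]), 0.88)]
flat_bin [(array([147., 232., 207., 272.]), 0.78)]
cleat [(array([206., 153., 284., 184.]), 0.65)]
third_hand [(array([203., 152., 282., 187.]), 0.41)]
```

View pics/scene0.png

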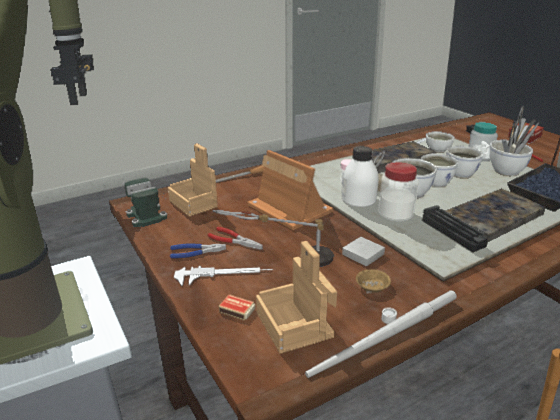

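View pics/top0.png

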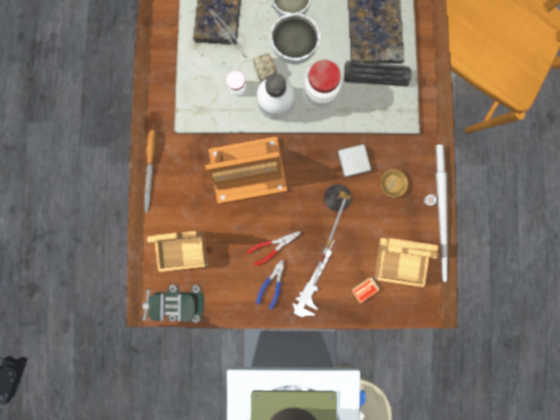

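The scene view shows the near bin (px 255–338, 242–354) has the strip behind its back plate, and the far bin (168–219, 143–217) is flat-backed. In the top view, the strip bin is at right (377–438, 240–285) and the stand is at 207–287, 137–203. The third hand lies between them (foot at 337,197). Next I'll enlarge crops for exact corners.

```bash
cat > h.py <<'E'
import numpy as np,cv2
from plant import r,snapshot,get_calibration
from scipy.spatial.transform import Rotation as R
np.set_printoptions(precision=4,suppress=True)
def proj(P,c):
    T=np.array(c['T']);p=(np.atleast_2d(P)-T[:3,3])@T[:3,:3];u=p[:,:2]/p[:,2:]
    u=u*(1+c['k1']*(u**2).sum(1,keepdims=True));return u*[c['fx'],c['fy']]+[c['cx'],c['cy']]
def ray(px,c,z):
    K=np.array([[c['fx'],0,c['cx']],[0,c['fy'],c['cy']],[0,0,1]])
    u=cv2.undistortPoints(np.array([[px]],float),K,np.array([c['k1'],0,0,0]))[0,0]
    T=np.array(c['T']);d=T[:3,:3]@[u[0],u[1],1];return T[:3,3]+d*(z-T[2,3])/d[2]
E
python3 - <<'E'
from h import *
s=cv2.imread('pics/scene0.png');t=cv2.imread('pics/top0.png')
def crop(i,x,y,w,h):return cv2.resize(i[y:y+h,x:x+w],(400,300),interpolation=cv2.INTER_CUBIC)
cv2.imwrite('pics/crops.png',np.vstack([np.hstack([crop(t,365,225,80,60),crop(t,200,135,100,75)]),np.hstack([crop(s,235,240,160,120),crop(s,230,140,120,90)])]))
c=get_calibration('top')
for px in [(398,239),(437,246),(405,285)]:print(ray(px,c,0.1))
E
```

```text
[ 0.4673 -0.2268  0.1   ]
[ 0.4519 -0.3138  0.1   ]
[ 0.3671 -0.2416  0.1   ]
```

View pics/crops.png

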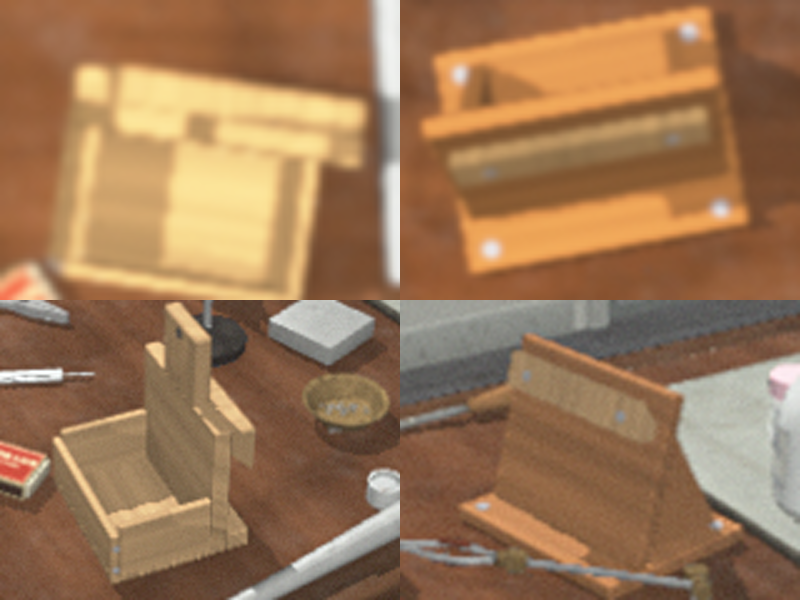

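Crops: tab, strip and batten are all visible on the near bin (batten end at composite 75–110, 65–105). The cleat's face shows as a lighter band (composite 450–710, 110–185 from the top; 508–657, 350–442 in the scene view). I'll fit the models to these points and overlay them.

```bash
cat > fit.py <<'E'
from h import *
from scipy.optimize import least_squares
ct,cs=get_calibration('top'),get_calibration('scene')
B=lambda p:(R.from_euler('z',p[2]),np.array([p[0],p[1],0]))
C=lambda p:(R.from_euler('zy',[p[2],np.radians(15)]),np.array([p[0],p[1],.132]))
def res(p,F,obs):
    Rt,t=F(p);o=[]
    for cam,px,X in obs:o.append(proj(Rt.apply(np.array(X)/1e3)+t,cam)[0]-px)
    return np.array(o)
t1=lambda x,y:(365+x/5,225+y/5)
t2=lambda x,y:(200+(x-400)/4,135+y/4)
s1=lambda x,y:(235+x/2.5,240+(y-300)/2.5)
s2=lambda x,y:(230+(x-400)/3.3333,140+(y-300)/3.3333)
ob=[(ct,t1(120,65),(22,55,96)),(ct,t1(368,97),(22,-55,96)),(ct,t1(57,268),(-76,55,0)),
(cs,s1(117,580),(-76,-55,0)),(cs,s1(247,543),(22,-55,0)),(cs,s1(148,345),(-6,55,100)),(cs,s1(253,468),(22,-55,64)),(cs,s1(255,432),(22,-55,96))]
oc=[(ct,t2(455,185),(0,70,-28)),(ct,t2(705,147),(0,-70,-28)),
(cs,s2(515,350),(0,70,0)),(cs,s2(657,402),(0,-70,0)),(cs,s2(655,442),(0,-70,-28)),(cs,s2(508,378),(0,70,-28))]
E
cat > show.py <<'E'
from fit import *
pb=least_squares(lambda p:res(p,B,ob).ravel(),[.45,-.27,-.13],loss='soft_l1').x
pc=least_squares(lambda p:res(p,C,oc).ravel(),[.58,.08,.15],loss='soft_l1').x
print('bin',pb);print(res(pb,B,ob));print('cleat',pc);print(res(pc,C,oc))
np.save('pb.npy',pb);np.save('pc.npy',pc)
def lines(b):
    x0,x1,y0,y1,z0,z1=b;c=[(x,y,z) for x in(x0,x1) for y in(y0,y1) for z in(z0,z1)]
    return [(p,q) for i,p in enumerate(c) for q in c[i+1:] if sum(a!=d for a,d in zip(p,q))==1]
LB=sum([lines(b) for b in [(-6,6,-55,55,0,100),(-6,6,-25,25,100,150),(6,22,-55,55,80,96),(6,22,-55,55,0,14),(-76,-6,-55,55,0,46)]],[])
LC=lines((0,0.01,-70,70,-28,0))+lines((16,16.01,-70,70,-16,8))
s=cv2.imread('pics/scene0.png');t=cv2.imread('pics/top0.png')
def crop(i,cam,x,y,w,h,p,F,L):
    k=400/w;o=cv2.resize(i[y:y+h,x:x+w],(400,300),interpolation=cv2.INTER_CUBIC)
    Rt,tt=F(p)
    for a,b in L:
        q=(proj(Rt.apply(np.array([a,b])/1e3)+tt,cam)+.5-[x,y])*k
        cv2.line(o,*[tuple(int(round(v*16)) for v in e) for e in q],(255,0,0) if F is B else (255,0,0),1,cv2.LINE_AA,4)
    return o
cv2.imwrite('pics/ov.png',np.vstack([np.hstack([crop(t,ct,365,225,80,60,pb,B,LB),crop(t,ct,200,135,100,75,pc,C,LC)]),np.hstack([crop(s,cs,235,240,160,120,pb,B,LB),crop(s,cs,230,140,120,90,pc,C,LC)])]))
E
python3 show.py
```

```text
bin [ 0.4401 -0.2599 -0.1401]
[[ 0.3064 -0.0808]
 [-0.6213  0.4685]
 [-2.0826 -0.4148]
 [-1.1338  2.2576]
 [ 0.9097  0.263 ]
 [-1.3442 -0.2018]
 [ 0.6337  0.3933]
 [ 0.9347 -1.1526]]
cleat [0.617  0.1077 0.2567]
[[ 0.4772 -0.4829]
 [ 0.1273 -5.7952]
 [-0.1052 -2.3142]
 [-0.2343  1.2758]
 [-2.4876  0.7967]
 [-0.3459  0.1081]]
```

View pics/ov.png

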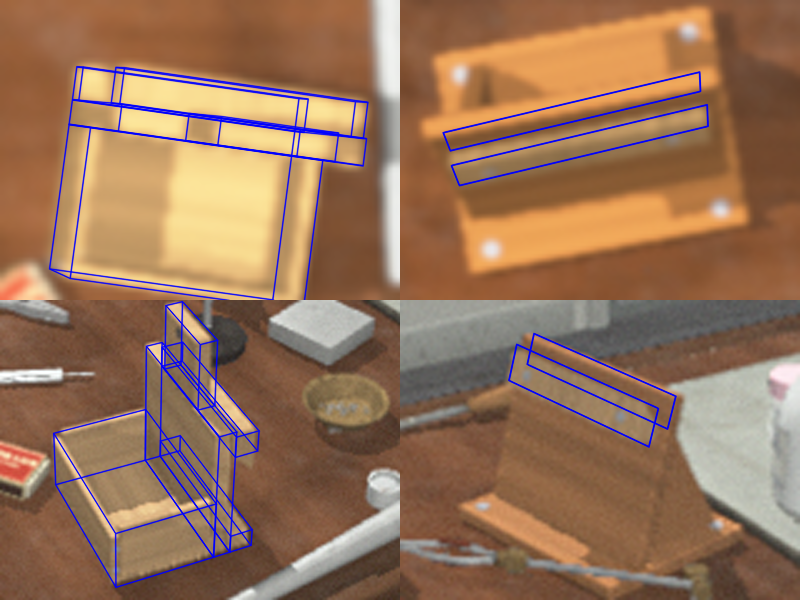

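The bin overlay matches well. The cleat yaw is biased by a bad scene corner, since the top-view edges give about 10°. I'll take a wrist look at the cleat on the way.

```bash
cat >> h.py <<'E'
def rel(P,Rt):
    s=r.get_state();R0=R.from_quat(s['eef_rot']);d=R0.inv().apply(np.array(P)-s['tool_pos']);w=(R0.inv()*Rt).as_rotvec()
    print('shift',d,'turn/pi',w/np.pi,'deg',np.degrees(np.linalg.norm(w)),'rows>=',np.linalg.norm(d)/.0417,np.degrees(np.linalg.norm(w))/7.16)
def grip(bR,flip=1): # tool rotation for bin rotation bR: tool y=-bin z, tool z=flip*bin x
    M=bR.as_matrix();y=-M[:,2];z=flip*M[:,0];return R.from_matrix(np.c_[np.cross(y,z),y,z])
E
python3 - <<'E'
from h import *
s=r.get_state();R0=R.from_quat(s['eef_rot']);print(R0.as_matrix())
c=get_calibration('wrist');T=np.array(c['T']);print(T,c['fx'])
print('cam in tool',R0.inv().apply(T[:3,3]-s['tool_pos']),R0.as_matrix().T@T[:3,:3])
for f in (1,-1):
    for yaw in (-.13,.17):
        G=grip(R.from_euler('z',yaw),f);print(f,yaw);rel([.5,.1,.4],G)
E
```

```text
[[ 0.9223 -0.      0.3864]
 [-0.3864 -0.      0.9223]
 [-0.     -1.     -0.    ]]
[[ 0.3864  0.8816  0.2709  0.1712]
 [ 0.9223 -0.3699 -0.1119  0.6054]
 [ 0.0016  0.2931 -0.9561  0.3836]
 [ 0.      0.      0.      1.    ]] 362.168767488095
cam in tool [-0.076  -0.1449 -0.0004] [[-0.      0.9561  0.2931]
 [-0.0016 -0.2931  0.9561]
 [ 1.     -0.0004  0.0015]]
1 -0.13
shift [ 0.4225 -0.1613 -0.3395] turn/pi [ 0.      0.4151 -0.    ] deg 74.7147373069361 rows>= 13.562409903371536 10.435019176946383
1 0.17
shift [ 0.4225 -0.1613 -0.3395] turn/pi [ 0.      0.3196 -0.    ] deg 57.526003467346015 rows>= 13.562409903371536 8.034358026165645
-1 -0.13
shift [ 0.4225 -0.1613 -0.3395] turn/pi [-0.     -0.5849 -0.    ] deg 105.28526275113298 rows>= 13.562409903371536 14.704645635633097
-1 0.17
shift [ 0.4225 -0.1613 -0.3395] turn/pi [-0.     -0.6804 -0.    ] deg 122.47399659905105 rows>= 13.562409903371536 17.10530678757696
```

```bash
P='[0.33,-0.14,-0.23,0,0.25,0]'; python3 -m handwheel "[[[0.33,-0.14,-0.23,0,0.25,0],[0.33,-0.14,-0.23,0,0.25,0],[0.33,-0.14,-0.23,0,0.25,0],[0.33,-0.14,-0.23,0,0.25,0],[0.33,-0.14,-0.23,0,0.25,0],[0.33,-0.14,-0.23,0,0.25,0],[0.33,-0.14,-0.23,0,0.25,0],[0.33,-0.14,-0.23,0,0.25,0],[0.33,-0.14,-0.23,0,0.25,0],[0.33,-0.14,-0.23,0,0.25,0],[0.33,-0.14,-0.23,0,0.25,0],[0.33,-0.14,-0.23,0,0.25,0]]]"
python3 - <<'E'
from h import *
print(r.get_state()['clock']);rel([.53,.11,.38],grip(R.from_euler('z',.17)))
E
```

```text
clock: 1.5
tool_pos: [0.4595, 0.2334, 0.38]
eef_rot: [-0.585, 0.395, -0.397, 0.586]
contact_force: [0.6, 1.1, 0.1]
opening: 0.998
1.5
shift [0.1408 0.0002 0.0196] turn/pi [-0.001   0.0672  0.0003] deg 12.093839249060201 rows>= 3.4093501688320944 1.6890836940028213
```

```bash
python3 -m handwheel "[[[0.07,0,0.01,0,0.035,0],[0.14,0,0.02,0,0.067,0],[0.14,0,0.02,0,0.067,0],[0.14,0,0.02,0,0.067,0],[0.14,0,0.02,0,0.067,0],[0.14,0,0.02,0,0.067,0]]]"
python3 - <<'E'
from h import *
import json
c=get_calibration('wrist');im=snapshot('wrist')[:,:,::-1].copy()
json.dump({k:np.array(v).tolist() for k,v in c.items()},open('w1.json','w'))
cv2.imwrite('pics/w1raw.png',im);cv2.imwrite('pics/w1.png',cv2.resize(im,(800,600),interpolation=cv2.INTER_CUBIC))
print(r.get_state()['tool_pos'],r.get_state()['qd'])
E
```

```text
clock: 2.0
tool_pos: [0.5279, 0.1164, 0.3779]
eef_rot: [0.543, -0.454, 0.453, -0.543]
contact_force: [-0.6, -0.0, 0.2]
opening: 1.0
[0.5275 0.1176 0.378 ] [-0.0165 -0.0086 -0.0126  0.0009  0.0015  0.0019  0.0036]
```

View pics/w1.png

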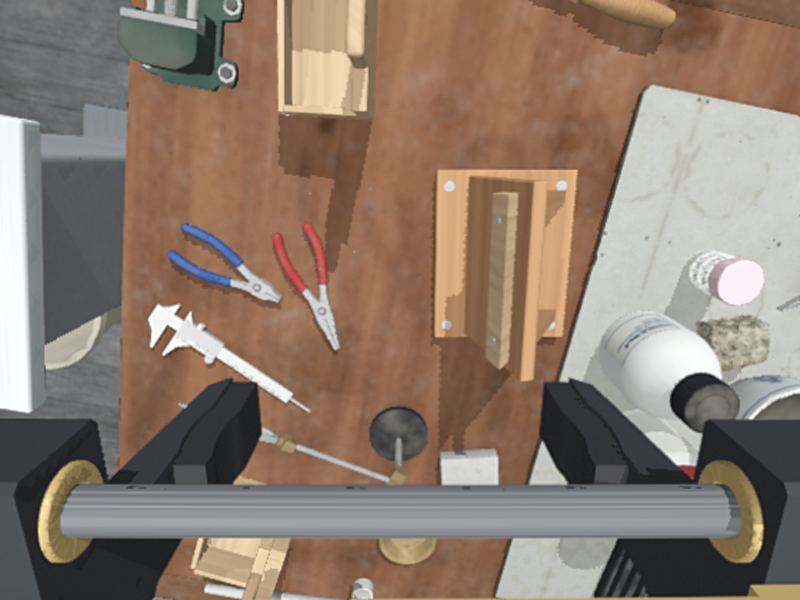

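The wrist view shows the cleat clearly: face plus bevel outlined by (494,192), (517,193), (508,366) and (486,357) in the 800-wide picture. The third hand lies at the lower middle, and the flat bin is at the top.

```bash
cat > f2.py <<'E'
from fit import *
import json
cw=json.load(open('w1.json'));k=.7
q=lambda x,y:(x*k,y*k)
oc=[(cw,q(494,192),(0,70,-28)),(cw,q(517,193),(16,70,-16)),(cw,q(486,357),(0,-70,-28)),(cw,q(508,366),(16,-70,-16))]
pc=least_squares(lambda p:res(p,C,oc).ravel(),[.58,.08,.15],loss='soft_l1').x
print(pc);print(res(pc,C,oc));np.save('pc.npy',pc)
im=cv2.imread('pics/w1raw.png');Rt,tt=C(pc)
def dr(im,cam,x,y,w,K):
    o=cv2.resize(im[y:y+w,x:x+w],None,fx=K,fy=K,interpolation=cv2.INTER_CUBIC);raw=o.copy()
    P=[(0,70,-28),(0,70,0),(16,70,-16),(16,-70,-16),(0,-70,0),(0,-70,-28),(0,70,-28)]
    for a,b in list(zip(P,P[1:]))+[(P[1],P[4])]:
        e=(proj(Rt.apply(np.array([a,b])/1e3)+tt,cam)+.5-[x,y])*K
        cv2.line(o,*[tuple(int(round(v*16)) for v in f) for f in e],(255,0,0),1,cv2.LINE_AA,4)
    return [raw,o]
a=dr(im,cw,295,115,160,2.5);b=dr(cv2.imread('pics/top0.png'),ct,205,135,80,2.5)[1:];c=dr(cv2.imread('pics/scene0.png'),cs,240,140,80,2.5)[1:]
cv2.imwrite('pics/ov2.png',np.vstack([np.hstack(a),np.hstack(b*2+c*2)]))
E
python3 f2.py
```

```text
[0.6111 0.1077 0.1996]
[[-0.7821  0.7553]
 [ 1.138   0.6669]
 [-0.4105 -0.4689]
 [ 0.2138 -4.4037]]
```

View pics/ov2.png

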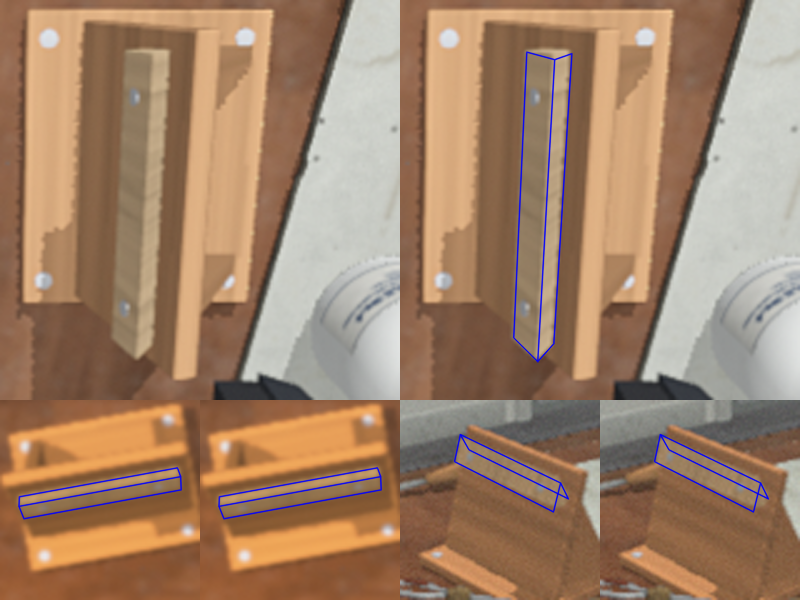

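Run:
```python
from fit import *
import json
cw=json.load(open('w1.json'))
q=lambda x,y:(295+x/2.5-.5,115+y/2.5-.5)
oc=[(cw,q(126,51),(0,70,-28)),(cw,q(155,54),(0,70,0)),(cw,q(169,50),(16,70,-16)),(cw,q(112,345),(0,-70,-28)),(cw,q(137,359),(0,-70,0)),(cw,q(152,347),(16,-70,-16))]
pc=least_squares(lambda p:res(p,C,oc).ravel(),[.58,.08,.15],loss='soft_l1').x
print(pc);print(res(pc,C,oc));np.save('pc.npy',pc)
pb=np.load('pb.npy');pb[2]=-.135;np.save('pb.npy',pb)
bR=R.from_euler('z',pb[2]);
for h in (.35,.25,.128-.019): rel(bR.apply([0,0,0])+[pb[0],pb[1],h],grip(bR))
```

```text
[0.6106 0.1082 0.197 ]
[[-0.0341 -0.2993]
 [-0.483   1.494 ]
 [ 0.7867  0.7411]
 [ 0.0824 -3.4987]
 [-0.3364  0.3997]
 [ 0.1063 -1.9084]]
shift [ 0.3556  0.0275 -0.154 ] turn/pi [ 0.0006  0.1008 -0.0006] deg 18.136091066487722 rows>= 9.316558994032903 2.53297361263795
shift [ 0.3558  0.1275 -0.1539] turn/pi [ 0.0006  0.1008 -0.0006] deg 18.136091066487722 rows>= 9.786165824515248 2.53297361263795
shift [ 0.3561  0.2685 -0.1536] turn/pi [ 0.0006  0.1008 -0.0006] deg 18.136091066487722 rows>= 11.311923089110401 2.53297361263795
```

```bash
python3 -m handwheel "[[[0.18,0,-0.077,0,0.05,0],[0.18,0,-0.077,0,0.05,0],[0.18,0,-0.077,0,0.05,0],[0.18,0,-0.077,0,0.05,0],[0.355,0.13,-0.154,0,0.1,0],[0.355,0.13,-0.154,0,0.1,0],[0.355,0.13,-0.154,0,0.1,0],[0.355,0.13,-0.154,0,0.1,0],[0.355,0.13,-0.154,0,0.1,0],[0.355,0.13,-0.154,0,0.1,0],[0.355,0.13,-0.154,0,0.1,0],[0.355,0.13,-0.154,0,0.1,0]]]"
python3 - <<'E'
from h import *
import json
c=get_calibration('wrist');im=snapshot('wrist')[:,:,::-1].copy()
json.dump({k:np.array(v).tolist() for k,v in c.items()},open('w2.json','w'))
pb=np.load('pb.npy');bR=R.from_euler('z',pb[2]);cv2.imwrite('pics/w2raw.png',im)
P=[(-6,-25,150),(-6,25,150),(6,25,150),(6,-25,150),(-6,-25,150)]
Q=[(22,-55,96),(22,55,96),(-6,55,100),(-6,-55,100)]
k=800/560;o=cv2.resize(im,(800,600),interpolation=cv2.INTER_CUBIC)
for L in(P,Q):
    e=(proj(bR.apply(np.array(L)/1e3)+[pb[0],pb[1],0],c)+.5)*k
    cv2.polylines(o,[np.int32(np.round(e))],False,(255,0,0),1)
cv2.imwrite('pics/w2.png',o)
rel([pb[0],pb[1],.109],grip(bR))
E
```

```text
clock: 3.05
tool_pos: [0.4391, -0.2615, 0.2472]
eef_rot: [-0.465, 0.534, -0.532, 0.464]
contact_force: [0.3, 0.4, 0.1]
opening: 0.999
shift [ 0.0005  0.1391 -0.0001] turn/pi [ 0.0003  0.0002 -0.0007] deg 0.14512412226831123 rows>= 3.3363917044600995 0.020268732160378663
```

View pics/w2.png

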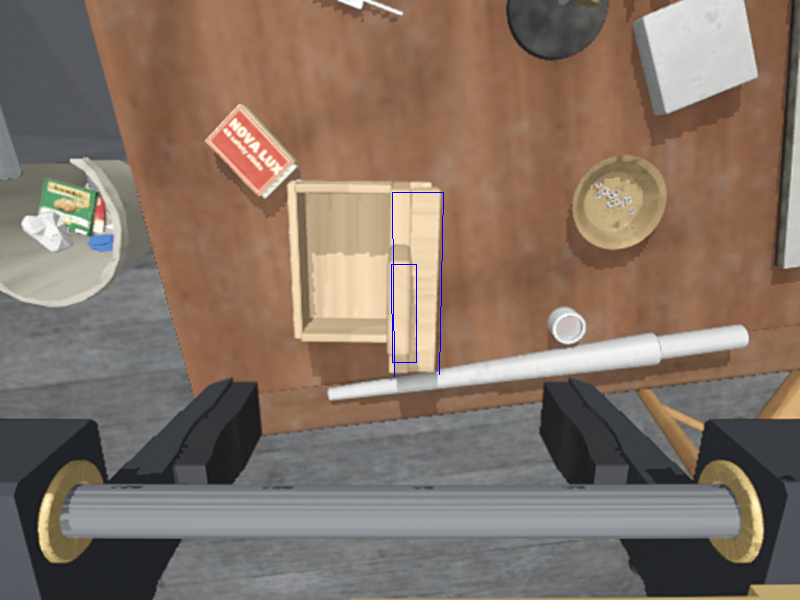

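Wrist view: the strip bin is confirmed below, and the predicted tab and strip outlines agree to about 1.5 mm. Its yaw is slightly more negative (about −0.15). Descending and gripping.

```bash
python3 -m handwheel "[[[-0.001,0.04,-0.001,0,0.005,0],[-0.001,0.08,-0.001,0,0.005,0],[-0.001,0.115,-0.001,0,0.005,0],[-0.001,0.139,-0.001,0,0.005,0],[-0.001,0.139,-0.001,0,0.005,0],[-0.001,0.139,-0.001,0,0.005,0]]]"
python3 -m handwheel "[[[0,0,0,0,0,0],[0,0,0,0,0,0],[0,0,0,0,0,0],[0,0,0,0,0,0],[0,0,0,0,0,0],[0,0,0,0,0,0],[0,0,0,0,0,0],[0,0,0,0,0,0],[0,0,0,0,0,0]]]" -1 40
python3 -m handwheel "[[[0,-0.03,0,0,0,0],[0,-0.07,0,0,0,0],[0,-0.11,0,0,0,0],[0,-0.15,0,0,0,0],[0,-0.19,0,0,0,0],[0,-0.22,0,0,0,0],[0,-0.22,0,0,0,0]]]"
python3 - <<'E'
from h import *
pc=np.load('pc.npy');print(pc);yaw=.192
cR=R.from_euler('zy',[yaw,np.radians(15)]);o=np.array([pc[0],pc[1],.132])
G=grip(cR)
up=R.from_euler('z',yaw)
def tcp(x,z):return o+cR.apply([x,0,z+.109])   # bin origin at (x,0,z) in cleat frame
for x,z in((-.15,0.02),(-.10,-.053),(-.03,-.053),(-.006,-.053),(-.006,-.08)):
    print(x,z,tcp(x,z));rel(tcp(x,z),G)
E
```

```text
clock: 3.6
tool_pos: [0.4404, -0.2578, 0.1099]
eef_rot: [-0.461, 0.536, -0.535, 0.462]
contact_force: [-0.6, -0.7, 0.3]
opening: 0.997
clock: 4.35
tool_pos: [0.439, -0.2607, 0.1097]
eef_rot: [-0.461, 0.537, -0.536, 0.461]
contact_force: [-1.5, 0.9, -0.1]
opening: 0.342
clock: 4.93
tool_pos: [0.4417, -0.2627, 0.3356]
eef_rot: [0.459, -0.533, 0.541, -0.462]
contact_force: [0.3, -0.3, -0.6]
opening: 0.007
[0.6106 0.1082 0.197 ]
-0.15 0.02 [0.5018 0.0796 0.2947]
shift [-0.3476  0.0398  0.007 ] turn/pi [-0.0872 -0.1091  0.0034] deg 25.1493458480153 rows>= 8.39156324790717 3.5124784703931984
-0.1 -0.053 [0.5303 0.0891 0.2115]
shift [-0.3617  0.1232  0.0327] turn/pi [-0.0872 -0.1091  0.0034] deg 25.1493458480153 rows>= 9.195919846490114 3.5124784703931984
-0.03 -0.053 [0.5967 0.1025 0.1937]
shift [-0.385   0.1417  0.0961] turn/pi [-0.0872 -0.1091  0.0034] deg 25.1493458480153 rows>= 10.103961785739472 3.5124784703931984
-0.006 -0.053 [0.6194 0.1071 0.1876]
shift [-0.393   0.148   0.1178] turn/pi [-0.0872 -0.1091  0.0034] deg 25.1493458480153 rows>= 10.459255686299606 3.5124784703931984
-0.006 -0.08 [0.6124 0.1071 0.1615]
shift [-0.392   0.174   0.1106] turn/pi [-0.0872 -0.1091  0.0034] deg 25.1493458480153 rows>= 10.622021267351789 3.5124784703931984
```

The fingers had not finished closing (opening 0.34) when I lifted, so the grip missed. I'll reopen and look.

```bash
python3 -m handwheel "[[[0,0.04,0,0,0,0],[0,0.08,0,0,0,0],[0,0.085,0,0,0,0],[0,0.085,0,0,0,0],[0,0.085,0,0,0,0],[0,0.085,0,0,0,0],[0,0.085,0,0,0,0],[0,0.085,0,0,0,0]]]" 1
cat > w.py <<'E'
from h import *
c=get_calibration('wrist');im=snapshot('wrist')[:,:,::-1].copy()
pb=np.array([.4388,-.2592,-.15]);bR=R.from_euler('z',pb[2])
P=[(-6,-25,150),(-6,25,150),(6,25,150),(6,-25,150),(-6,-25,150)]
Q=[(22,-55,96),(22,55,96),(-6,55,100),(-6,-55,100)]
k=800/560;o=cv2.resize(im,(800,600),interpolation=cv2.INTER_CUBIC)
for L in(P,Q):
    e=(proj(bR.apply(np.array(L)/1e3)+[pb[0],pb[1],0],c)+.5)*k
    cv2.polylines(o,[np.int32(np.round(e))],False,(255,0,0),1)
cv2.imwrite('pics/w3.png',o)
rel([pb[0],pb[1],.109],grip(bR));print(r.get_state()['opening'])
E
python3 w.py
```

```text
clock: 5.6
tool_pos: [0.4398, -0.2612, 0.246]
eef_rot: [0.46, -0.536, 0.537, -0.461]
contact_force: [1.1, 0.8, 0.1]
opening: 0.584
shift [-0.0018  0.1368 -0.0014] turn/pi [-0.0007 -0.0006  0.0002] deg 0.16578496269348178 rows>= 3.2806908013840035 0.023154324398530976
0.6321143545440632
```

View pics/w3.png

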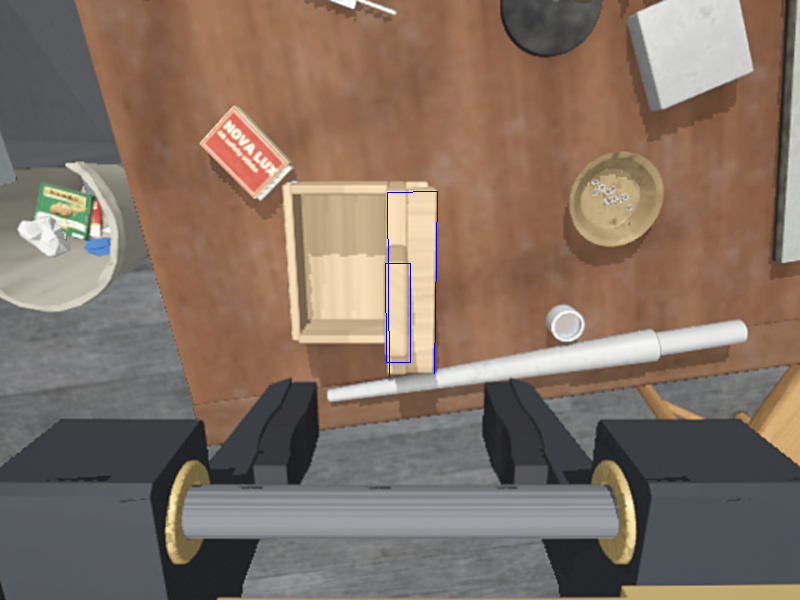

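The bin did not move, and the overlay fits within about 1 mm. Going down again and waiting for the grip this time.

```bash
python3 -m handwheel "[[[-0.002,0.04,-0.001,0,0,0],[-0.002,0.08,-0.001,0,0,0],[-0.002,0.115,-0.001,0,0,0],[-0.002,0.137,-0.001,0,0,0],[-0.002,0.137,-0.001,0,0,0],[-0.002,0.137,-0.001,0,0,0]]]" 0
python3 -m handwheel "[[[0,0,0,0,0,0],[0,0,0,0,0,0],[0,0,0,0,0,0],[0,0,0,0,0,0],[0,0,0,0,0,0],[0,0,0,0,0,0],[0,0,0,0,0,0],[0,0,0,0,0,0],[0,0,0,0,0,0],[0,0,0,0,0,0],[0,0,0,0,0,0],[0,0,0,0,0,0]]]" -1 40
```

```text
clock: 6.15
tool_pos: [0.4382, -0.2586, 0.1076]
eef_rot: [-0.461, 0.537, -0.536, 0.46]
contact_force: [0.0, -1.4, 1.1]
opening: 0.496
clock: 7.15
tool_pos: [0.4384, -0.2587, 0.1084]
eef_rot: [0.461, -0.536, 0.537, -0.461]
contact_force: [-0.9, 0.1, 7.0]
opening: 0.133
```

```bash
python3 -m handwheel "[[[0,-0.01,0,0,0,0],[0,-0.03,0,0,0,0],[0,-0.06,0,0,0,0],[0,-0.09,0,0,0,0],[0,-0.12,0,0,0,0],[0,-0.15,0,0,0,0],[0,-0.18,0,0,0,0],[0,-0.21,0,0,0,0],[0,-0.23,0,0,0,0],[0,-0.23,0,0,0,0]]]"
cat > t.py <<'E'
from h import *
import sys
pc=np.load('pc.npy');yaw=.192
cR=R.from_euler('zy',[yaw,np.radians(15)]);o=np.array([pc[0],pc[1],.132])
zg=float(sys.argv[1]) if len(sys.argv)>1 else .109
def tcp(x,z):return o+cR.apply([x,0,z+zg])
for x,z in((-.15,0.02),(-.10,-.053),(-.03,-.053),(-.006,-.053),(-.006,-.08)):
    print('bin at',x,z,tcp(x,z));rel(tcp(x,z),grip(cR))
s=r.get_state();print(s['clock'],'bin origin in cleat now',cR.inv().apply(s['tool_pos']-o)-[0,0,zg],s['contact_force'],s['opening'])
E
python3 t.py
```

```text
clock: 7.98
tool_pos: [0.44, -0.2598, 0.342]
eef_rot: [0.459, -0.534, 0.539, -0.462]
contact_force: [0.3, -0.4, -2.6]
opening: 0.132
bin at -0.15 0.02 [0.5018 0.0796 0.2947]
shift [-0.3449  0.0466  0.0093] turn/pi [-0.0862 -0.109   0.0029] deg 25.017964464232843 rows>= 8.349603560052016 3.4941291151163187
bin at -0.1 -0.053 [0.5303 0.0891 0.2115]
shift [-0.3589  0.13    0.0353] turn/pi [-0.0862 -0.109   0.0029] deg 25.017964464232843 rows>= 9.192252182478162 3.4941291151163187
bin at -0.03 -0.053 [0.5967 0.1025 0.1937]
shift [-0.3822  0.1482  0.0988] turn/pi [-0.0862 -0.109   0.0029] deg 25.017964464232843 rows>= 10.111358280316146 3.4941291151163187
bin at -0.006 -0.053 [0.6194 0.1071 0.1876]
shift [-0.3902  0.1545  0.1205] turn/pi [-0.0862 -0.109   0.0029] deg 25.017964464232843 rows>= 10.469954141373494 3.4941291151163187
bin at -0.006 -0.08 [0.6124 0.1071 0.1615]
shift [-0.3892  0.1805  0.1134] turn/pi [-0.0862 -0.109   0.0029] deg 25.017964464232843 rows>= 10.640901952234396 3.4941291151163187
7.9833 bin origin in cleat now [-0.2854 -0.3194  0.0497] [ 0.2909 -0.4374 -2.6382] 0.131665799579189
```

```bash
python3 -m handwheel "[[[-0.02,0,0,0,0,0],[-0.05,0,0,-0.007,-0.01,0],[-0.085,0,0,-0.018,-0.02,0],[-0.12,0,0,-0.03,-0.035,0],[-0.155,0,0,-0.04,-0.05,0],[-0.19,0,0.002,-0.05,-0.065,0],[-0.225,0,0.003,-0.06,-0.08,0.001],[-0.26,0,0.004,-0.07,-0.09,0.002],[-0.295,0.005,0.005,-0.08,-0.1,0.002],[-0.325,0.01,0.007,-0.086,-0.109,0.003],[-0.345,0.02,0.009,-0.086,-0.109,0.003],[-0.345,0.02,0.009,-0.086,-0.109,0.003]]]"
python3 - <<'E'
from h import *
rel([0.5303,0.0891,0.2115],grip(R.from_euler('zy',[.192,np.radians(15)])))
E
```

```text
clock: 8.98
tool_pos: [0.4985, 0.0873, 0.3144]
eef_rot: [0.602, -0.519, 0.367, -0.483]
contact_force: [-1.7, 0.3, -2.4]
opening: 0.134
shift [0.0105 0.0905 0.0575] turn/pi [ 0.0034  0.0033 -0.0024] deg 0.9582955418408978 rows>= 2.583383025568278 0.13384015947498573
```

```bash
python3 -m handwheel "[[[0.003,0.03,0.02,0.001,0.001,0],[0.006,0.06,0.04,0.002,0.002,-0.001],[0.01,0.085,0.055,0.003,0.003,-0.002],[0.01,0.09,0.057,0.003,0.003,-0.002],[0.01,0.09,0.057,0.003,0.003,-0.002],[0.01,0.09,0.057,0.003,0.003,-0.002]]]"
cat > look.py <<'E'
from h import *
import sys
pc=np.load('pc.npy');yaw=.192
cR=R.from_euler('zy',[yaw,np.radians(15)]);o=np.array([pc[0],pc[1],.132])
s=r.get_state();tR=R.from_quat(s['eef_rot']);M=tR.as_matrix()
zg=float(sys.argv[2]) if len(sys.argv)>2 else .109
bR=R.from_matrix(np.c_[M[:,2],-M[:,0],-M[:,1]]);bo=s['tool_pos']-bR.apply([0,0,zg])
print(s['clock'],'bin in cleat',cR.inv().apply(bo-o),(cR.inv()*bR).as_rotvec(degrees=True),s['contact_force'],s['opening'])
def bx(b):
    x0,x1,y0,y1,z0,z1=b;c=[(x,y,z) for x in(x0,x1) for y in(y0,y1) for z in(z0,z1)]
    return [(p,q) for i,p in enumerate(c) for q in c[i+1:] if sum(a!=d for a,d in zip(p,q))==1]
LB=bx((-6,6,-55,55,0,100))+bx((6,22,-55,55,80,96))+bx((-76,-6,-55,55,0,46))+bx((6,22,-55,55,0,14))
P=[(0,70,-28),(0,70,0),(16,70,-16),(16,-70,-16),(0,-70,0),(0,-70,-28),(0,70,-28)];LC=list(zip(P,P[1:]))+[(P[1],P[4])]
out=[]
for n,(x,y,w,h) in dict(scene=(200,100,160,120),top=(180,130,160,120),wrist=(0,0,560,420)).items():
    c=get_calibration(n);im=snapshot(n)[:,:,::-1];K=400/w
    raw=cv2.resize(im[y:y+h,x:x+w],(400,300),interpolation=cv2.INTER_CUBIC);v=raw.copy()
    for L,Rt,t,col in((LB,bR,bo,(255,0,0)),(LC,cR,o,(0,255,0))):
        for a in L:
            e=(proj(Rt.apply(np.array(a)/1e3)+t,c)+.5-[x,y])*K
            cv2.line(v,*[tuple(int(round(z*16)) for z in f) for f in e],col,1,cv2.LINE_AA,4)
    out+=[v] if n=='wrist' else ([raw,v] if n=='scene' else [v])
cv2.imwrite('pics/'+sys.argv[1]+'.png',np.vstack([np.hstack(out[:2]),np.hstack(out[2:])]))
E
python3 look.py look1
```

```text
clock: 9.48
tool_pos: [0.5309, 0.0821, 0.2161]
eef_rot: [0.598, -0.518, 0.378, -0.48]
contact_force: [-0.5, 0.7, -1.3]
opening: 0.134
9.4833 bin in cleat [-0.1017 -0.0069 -0.0484] [-0.0638 -0.1351 -0.4982] [-0.5299  0.7368 -1.2947] 0.1337033440233142
```

View pics/look1.png

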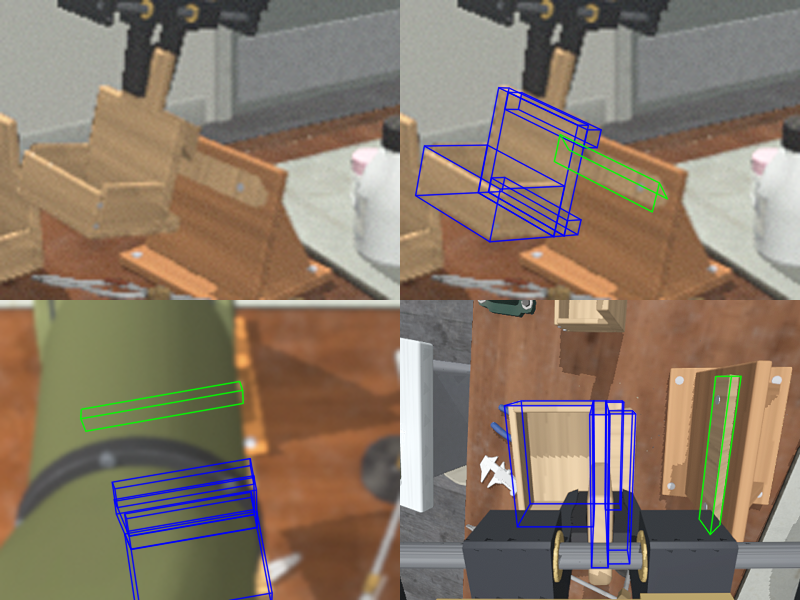

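The bin hangs as predicted in the hand: the blue model matches it in the scene and wrist views, and the green cleat model sits on the cleat. It is 7 mm off to the right, so I'll correct that while approaching to 30 mm.

```bash
python3 -m handwheel "[[[0,0,0,0,0,0]]]" >/dev/null; python3 t.py | tail -10
```

```text
shift [-0.0059 -0.0675 -0.0484] turn/pi [-0.0018 -0.0026  0.0003] deg 0.5713199854906709 rows>= 1.996913244337374 0.07979329406294286
bin at -0.1 -0.053 [0.5303 0.0891 0.2115]
shift [-0.0064  0.0058  0.0011] turn/pi [-0.0018 -0.0026  0.0003] deg 0.5713199854906709 rows>= 0.20921788920497042 0.07979329406294286
bin at -0.03 -0.053 [0.5967 0.1025 0.1937]
shift [-0.007   0.0062  0.0711] turn/pi [-0.0018 -0.0026  0.0003] deg 0.5713199854906709 rows>= 1.720719746504278 0.07979329406294286
bin at -0.006 -0.053 [0.6194 0.1071 0.1876]
shift [-0.0072  0.0064  0.0951] turn/pi [-0.0018 -0.0026  0.0003] deg 0.5713199854906709 rows>= 2.293121423206423 0.07979329406294286
bin at -0.006 -0.08 [0.6124 0.1071 0.1615]
shift [-0.0072  0.0333  0.095 ] turn/pi [-0.0018 -0.0026  0.0003] deg 0.5713199854906709 rows>= 2.42032262455768 0.07979329406294286
9.7167 bin origin in cleat now [-0.1012 -0.0064 -0.0472] [ 0.2044  0.7369 -2.0305] 0.13421550808557975
```

```bash
python3 -m handwheel "[[[-0.003,0.002,0.015,-0.001,-0.001,0],[-0.006,0.004,0.035,-0.002,-0.0026,0],[-0.007,0.005,0.055,-0.002,-0.0026,0],[-0.007,0.006,0.071,-0.002,-0.0026,0],[-0.007,0.006,0.071,-0.002,-0.0026,0],[-0.007,0.006,0.071,-0.002,-0.0026,0],[-0.007,0.006,0.071,-0.002,-0.0026,0],[-0.007,0.006,0.071,-0.002,-0.0026,0]]]"
python3 look.py look2; python3 t.py|tail -5
```

```text
clock: 10.38
tool_pos: [0.5952, 0.1021, 0.193]
eef_rot: [0.601, -0.518, 0.374, -0.481]
contact_force: [0.7, 0.4, -2.4]
opening: 0.134
10.3833 bin in cleat [-0.0316 -0.0003 -0.0541] [-0.0638  0.1976 -0.0159] [ 0.6582  0.4347 -2.3731] 0.13433155205779582
bin at -0.006 -0.053 [0.6194 0.1071 0.1876]
shift [-0.0001 -0.0012  0.0248] turn/pi [ 0.001  -0.      0.0003] deg 0.18306488348495645 rows>= 0.5963595254133948 0.02556772115711682
bin at -0.006 -0.08 [0.6124 0.1071 0.1615]
shift [-0.0001  0.0258  0.0249] turn/pi [ 0.001  -0.      0.0003] deg 0.18306488348495645 rows>= 0.8604512708912625 0.02556772115711682
10.5333 bin origin in cleat now [-0.0308 -0.0001 -0.0541] [-0.1579 -0.0439 -2.3871] 0.1353606173833148
```

View pics/look2.png

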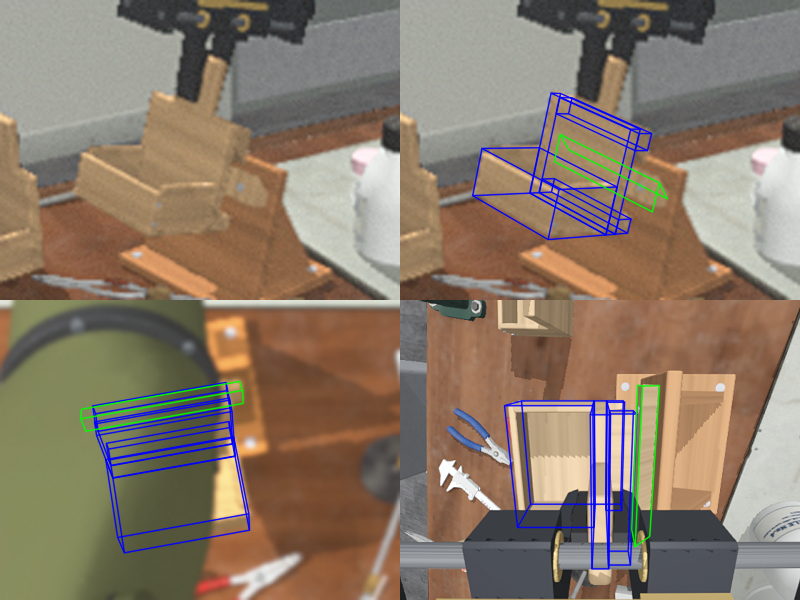

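Scene and wrist views: the bin is square to the cleat and centred, with the strip above the cleat's edge. The small corner difference is the same as in the first fit. Going in along x, then checking force.

```bash
python3 -m handwheel "[[[0,-0.001,0.008,0.001,0,0],[0,-0.001,0.016,0.001,0,0],[0,-0.001,0.023,0.001,0,0],[0,-0.001,0.023,0.001,0,0],[0,-0.001,0.023,0.001,0,0],[0,-0.001,0.023,0.001,0,0],[0,-0.001,0.023,0.001,0,0]]]"; python3 t.py|tail -3
```

```text
clock: 11.12
tool_pos: [0.618, 0.1068, 0.1873]
eef_rot: [0.6, -0.517, 0.375, -0.482]
contact_force: [0.6, -0.3, -2.2]
opening: 0.135
bin at -0.006 -0.08 [0.6124 0.1071 0.1615]
shift [-0.0001  0.0263  0.0014] turn/pi [-0.      0.      0.0004] deg 0.06575548144430643 rows>= 0.6326275045609218 0.009183726458702015
11.1167 bin origin in cleat now [-0.0074 -0.     -0.0537] [ 0.5818 -0.2811 -2.1519] 0.13487336311053935
```

```bash
python3 -m handwheel "[[[0,0,0.002,0,0,0],[0,0,0.002,0,0,0],[0,0,0.002,0,0,0],[0,0,0.002,0,0,0]]]"; python3 t.py|tail -1; python3 -m handwheel "[[[0,0,0.0015,0,0,0],[0,0,0.0015,0,0,0],[0,0,0.0015,0,0,0],[0,0,0.0015,0,0,0]]]"; python3 t.py|tail -1
```

```text
clock: 11.45
tool_pos: [0.6193, 0.1071, 0.1869]
eef_rot: [0.6, -0.517, 0.375, -0.482]
contact_force: [-1.9, -0.7, 0.1]
opening: 0.131
11.45 bin origin in cleat now [-0.0059  0.     -0.0537] [-1.8634 -0.7451  0.0588] 0.13109225182493642
clock: 11.78
tool_pos: [0.6198, 0.1073, 0.1865]
eef_rot: [0.601, -0.518, 0.374, -0.481]
contact_force: [-4.7, -0.7, 1.9]
opening: 0.133
11.7833 bin origin in cleat now [-0.0053  0.0001 -0.054 ] [-4.7047 -0.6775  1.9291] 0.133426328809047
```

The batten touches the board right at x = −6 mm, which confirms the cleat estimate. Backing off 1.5 mm and lowering.

```bash
python3 -m handwheel "[[[0,0,-0.003,0,0,0],[0,0.005,-0.003,0,0,0],[0,0.01,-0.003,0,0,0],[0,0.014,-0.003,0,0,0],[0,0.018,-0.003,0,0,0],[0,0.018,-0.003,0,0,0],[0,0.018,-0.003,0,0,0]]]"; python3 t.py|tail -1; python3 -m handwheel "[[[0,0.002,0,0,0,0],[0,0.004,0,0,0,0],[0,0.006,0,0,0,0],[0,0.006,0,0,0,0],[0,0.006,0,0,0,0]]]"; python3 t.py|tail -1
```

```text
clock: 12.37
tool_pos: [0.6139, 0.107, 0.1693]
eef_rot: [0.6, -0.517, 0.375, -0.482]
contact_force: [-0.7, -0.7, -2.7]
opening: 0.134
12.3667 bin origin in cleat now [-0.0065  0.0001 -0.0721] [-0.6767 -0.7091 -2.6547] 0.13366959366829642
clock: 12.78
tool_pos: [0.6124, 0.1069, 0.1639]
eef_rot: [0.6, -0.517, 0.375, -0.482]
contact_force: [-0.3, 0.0, -2.3]
opening: 0.129
12.7833 bin origin in cleat now [-0.0066 -0.0001 -0.0777] [-0.2856  0.022  -2.3275] 0.12902090495375795
```

```bash
for i in 1 2; do python3 -m handwheel "[[[0,0.0015,0,0,0,0],[0,0.002,0,0,0,0],[0,0.002,0,0,0,0],[0,0.002,0,0,0,0]]]" >/dev/null; python3 t.py|tail -1; done
```

```text
13.1167 bin origin in cleat now [-0.0063  0.0002 -0.0784] [0.2571 0.7913 5.0006] 0.1333018636196417
13.45 bin origin in cleat now [-0.006   0.0007 -0.0789] [-0.4042  1.0373 11.706 ] 0.13379276031030723
```

```bash
python3 -m handwheel "[[[0,-0.001,-0.004,0,0,0],[0,-0.001,-0.004,0,0,0],[0,-0.001,-0.004,0,0,0],[0,-0.001,-0.004,0,0,0]]]" >/dev/null; python3 t.py|tail -1; python3 -m handwheel "[[[0,-0.001,0.003,0,0,0],[0,-0.001,0.003,0,0,0],[0,-0.001,0.003,0,0,0],[0,-0.001,0.003,0,0,0]]]" >/dev/null; python3 t.py|tail -1
```

```text
13.7833 bin origin in cleat now [-0.0075  0.0002 -0.0783] [5.9151 1.232  4.4042] 0.13116568543974666
14.1167 bin origin in cleat now [-0.0067  0.0002 -0.0785] [2.2245 1.0193 4.6658] 0.13229548103384203
```

The pull test is resisted with about 6 N, so the strip is hooked. Releasing and withdrawing up the board.

```bash
python3 -m handwheel "[[[0,0,0,0,0,0],[0,0,0,0,0,0],[0,0,0,0,0,0],[0,0,0,0,0,0],[0,0,0,0,0,0],[0,0,0,0,0,0],[0,0,0,0,0,0],[0,0,0,0,0,0]]]" 0
python3 -m handwheel "[[[0,-0.015,0,0,0,0],[0,-0.04,0,0,0,0],[0,-0.07,0,0,0,0],[0,-0.1,0,0,0,0],[0,-0.13,-0.02,0,0,0],[0,-0.15,-0.05,0,0,0],[0,-0.16,-0.08,0,0,0],[0,-0.16,-0.11,0,0,0],[0,-0.16,-0.12,0,0,0],[0,-0.16,-0.12,0,0,0]]]"
sed -i 's/^bR=.*/bR=cR;bo=o+cR.apply([-.006,0,-.08])/; s/top=(180,130,160,120)/top=(180,130,120,90)/' look.py; python3 look.py look3
```

```text
clock: 14.78
tool_pos: [0.6108, 0.1066, 0.1622]
eef_rot: [0.6, -0.517, 0.375, -0.482]
contact_force: [0.8, -0.3, -0.3]
opening: 0.495
clock: 15.62
tool_pos: [0.5368, 0.0833, 0.3492]
eef_rot: [0.6, -0.517, 0.375, -0.482]
contact_force: [-0.4, 0.7, -0.2]
opening: 0.497
15.6167 bin in cleat [-0.006 -0.    -0.08 ] [0. 0. 0.] [-0.3827  0.6632 -0.2394] 0.497298384847832
```

View pics/look3.png

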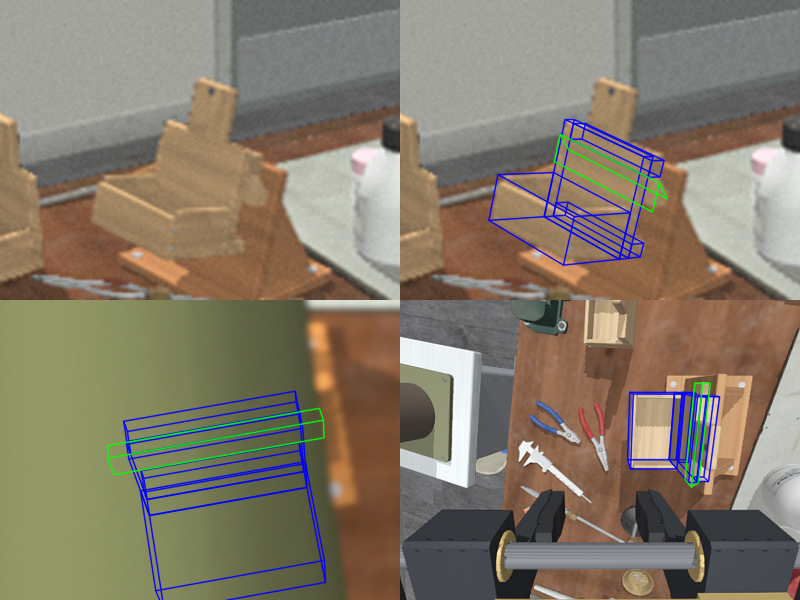

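The bin hangs on the cleat with the gripper clear, but in the scene view its tilt looks a few degrees less than predicted (back's left edge 158,122→165,180). I'll check from the side with the wrist camera.

Run:
```python
from h import *
rel([.55,.27,.28],grip(R.from_euler('z',.19))*R.from_euler('z',-30,degrees=True))
```

```text
shift [-0.177   0.0618  0.0628] turn/pi [ 0.0798  0.0222 -0.1812] deg 35.86508518645056 rows>= 4.741863469722533 5.009090109839463
```

```bash
python3 -m handwheel "[[[-0.03,0,0,0,0,0],[-0.06,0,0,0.015,0.004,-0.036],[-0.09,0.01,0.01,0.03,0.008,-0.07],[-0.12,0.025,0.025,0.045,0.012,-0.1],[-0.15,0.04,0.045,0.06,0.016,-0.14],[-0.177,0.06,0.063,0.07,0.02,-0.16],[-0.177,0.062,0.063,0.08,0.022,-0.18],[-0.177,0.062,0.063,0.08,0.022,-0.18],[-0.177,0.062,0.063,0.08,0.022,-0.18]]]"
python3 - <<'E'
from h import *
import json
pc=np.load('pc.npy');cR=R.from_euler('zy',[.192,np.radians(15)]);o=np.array([pc[0],pc[1],.132])
c=get_calibration('wrist');im=snapshot('wrist')[:,:,::-1].copy();cs=get_calibration('scene');sc=snapshot('scene')[:,:,::-1].copy()
json.dump({k:np.array(v).tolist() for k,v in c.items()},open('w4.json','w'));cv2.imwrite('pics/w4raw.png',im);cv2.imwrite('pics/s4raw.png',sc)
q=proj(o+cR.apply(np.array([-.02,0,-.03])),c)[0];x,y=[int(v) for v in q-[120,110]];x=max(0,min(x,560-240));y=max(0,min(y,420-200));print(x,y,q)
def draw(v,cam,x,y,K):
    for L in ([(-6,55,0),(-6,55,100),(6,55,100),(6,55,0)],[(6,55,96),(22,55,96),(22,55,64),(6,55,80)],[(-76,55,0),(-76,55,46),(-6,55,46)],[(-6,25,100),(-6,25,150),(6,25,150),(6,25,100)],[(6,55,0),(22,55,0),(22,55,14),(6,55,14)]):
        e=(proj(cR.apply(np.array(L)/1e3+[-.006,0,-.08])+o,cam)+.5-[x,y])*K
        cv2.polylines(v,[np.int32(np.round(e*16))],False,(255,0,0),1,cv2.LINE_AA,4)
    e=(proj(cR.apply(np.array([(0,70,-28),(0,70,0),(16,70,-16),(16,70,-28)])/1e3)+o,cam)+.5-[x,y])*K
    cv2.polylines(v,[np.int32(np.round(e*16))],False,(0,255,0),1,cv2.LINE_AA,4)
    return v
a=cv2.resize(im[y:y+200,x:x+240],(600,500),interpolation=cv2.INTER_CUBIC)[:,100:500]
b=draw(cv2.resize(im[y:y+200,x:x+240],(600,500),interpolation=cv2.INTER_CUBIC),c,x,y,2.5)[:,100:500]
cv2.imwrite('pics/look4.png',np.hstack([a,b]));s=r.get_state();print(s['clock'],s['tool_pos'])
E
```

```text
clock: 16.52
tool_pos: [0.5492, 0.2705, 0.2786]
eef_rot: [0.644, -0.294, 0.575, -0.411]
contact_force: [0.3, -1.1, 1.4]
opening: 0.499
162 129 [282.6133 239.2841]
16.6167 [0.5513 0.267  0.2814]
```

View pics/look4.png

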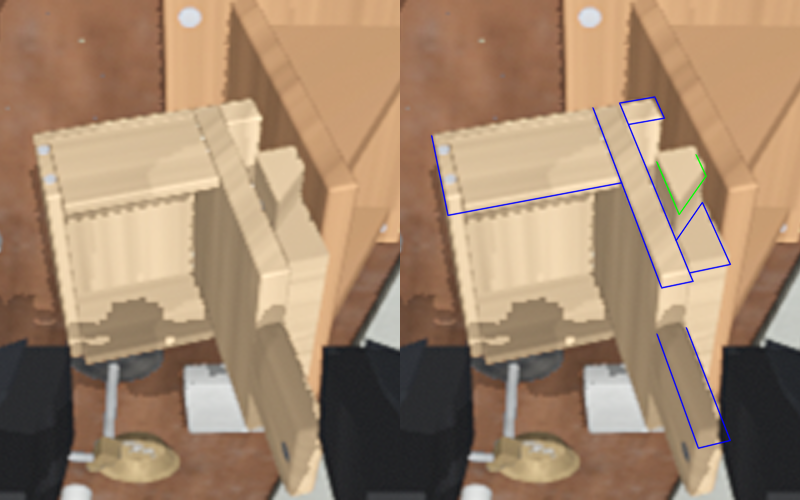

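Very clear side view: the strip (275,240 / 302,200 / 327,258) sits in the V behind the cleat (258,155 / 300,185 / 278,215). I'll fit the tilt, yaw and centring numerically from these corners.

Run:
```python
from h import *
import json
from scipy.optimize import least_squares
c=json.load(open('w4.json'));pc=np.load('pc.npy');cR=R.from_euler('zy',[.192,np.radians(15)]);o=np.array([pc[0],pc[1],.132])
px=lambda x,y:(202+x/2.5-.5,129+y/2.5-.5)
O=[((262,275),(-6,55,100)),((288,262),(6,55,100)),((327,257),(22,55,96)),((302,200),(22,55,64)),((275,240),(6,55,80)),((255,98),(22,55,0)),((261,120),(22,55,14)),((36,138),(-76,55,0)),((66,210),(-76,55,46)),((88,363),(-76,-55,46)),((219,186),(-6,55,46)),((290,495),(-6,-25,150))]
U=np.array([px(*a) for a,_ in O]);X=np.array([b for _,b in O])/1e3
def f(p,fr=True):
    return (proj(cR.apply(R.from_euler('xyz',p[3:],degrees=True).apply(X)+p[:3]/1e3)+o,c)-U).ravel()
s=least_squares(f,[-6,0,-80,0,0,0],loss='soft_l1');J=s.jac;print('xyz mm, rot deg',s.x,'sd',np.sqrt(np.diag(np.linalg.inv(J.T@J))));print(s.fun.reshape(-1,2))
C=np.array([(0,70,-28),(0,70,0),(16,70,-16)])/1e3;print('cleat obs-pred',np.array([px(258,163),px(278,215),px(304,183)])-proj(cR.apply(C)+o,c))
```

```text
xyz mm, rot deg [ -1.1588 -11.4828 -87.993   -1.8962  -0.3043   0.9874] sd [1.2391 2.6619 2.0581 0.8229 0.6044 0.7739]
[[-0.6333  1.3392]
 [ 1.0559  3.9572]
 [-0.0509 -0.5285]
 [-0.7192 -0.8504]
 [-0.1244 -2.4503]
 [-0.0313  0.7264]
 [ 1.211  -0.189 ]
 [ 1.861   0.3348]
 [-4.0179  1.2361]
 [-0.9373  0.2992]
 [ 1.3846 -2.1578]
 [-0.1948 -0.7323]]
cleat obs-pred [[ 0.6983  0.7341]
 [-0.2717  0.3918]
 [-0.653   2.9655]]
```

Run:
```python
from h import *
import json
from scipy.optimize import least_squares
c=json.load(open('w4.json'));pc=np.load('pc.npy');cR=R.from_euler('zy',[.192,np.radians(15)]);o=np.array([pc[0],pc[1],.132])
px=lambda x,y:(202+x/2.5-.5,129+y/2.5-.5)
O=[((262,275),(-6,55,100)),((288,262),(6,55,100)),((327,257),(22,55,96)),((302,200),(22,55,64)),((275,240),(6,55,80)),((255,98),(22,55,0)),((261,120),(22,55,14)),((36,138),(-76,55,0)),((88,363),(-76,-55,46)),((219,186),(-6,55,46)),((290,495),(-6,-25,150))]
U=np.array([px(*a) for a,_ in O]);X=np.array([b for _,b in O])/1e3
def f(p):
    return (proj(cR.apply(R.from_euler('xyz',p[3:6],degrees=True).apply(X)+p[:3]/1e3)+o,c)-U).ravel()
for name,g,n in (('y only',lambda v:[-6,v[0],-80,0,0,0],1),('y+yaw',lambda v:[-6,v[0],-80,0,0,v[1]],2),('y+rots',lambda v:[-6,v[0],-80,*v[1:]],4),('y,z',lambda v:[-6,v[0],-80+v[1],0,0,0],2)):
    s=least_squares(lambda v:f(g(v)),np.zeros(n),loss='soft_l1');J=s.jac
    print(name,s.x,'cost',s.cost,'sd',np.sqrt(np.diag(np.linalg.inv(J.T@J))))
# cleat y by same view
C=np.array([(0,70,-28),(0,70,0),(16,70,-16)])/1e3;V=np.array([px(258,163),px(278,215),px(304,183)])
s=least_squares(lambda v:(proj(cR.apply(C+[0,v[0],0])+o,c)-V).ravel(),[0.]);print('cleat dy mm',s.x*1e3)
```

```text
Traceback (most recent call last):
TypeError: unsupported operand type(s) for /: 'list' and 'float'
```

Run:
```python
from h import *
import json
from scipy.optimize import least_squares
c=json.load(open('w4.json'));pc=np.load('pc.npy');cR=R.from_euler('zy',[.192,np.radians(15)]);o=np.array([pc[0],pc[1],.132])
px=lambda x,y:(202+x/2.5-.5,129+y/2.5-.5)
O=[((262,275),(-6,55,100)),((288,262),(6,55,100)),((327,257),(22,55,96)),((302,200),(22,55,64)),((275,240),(6,55,80)),((255,98),(22,55,0)),((261,120),(22,55,14)),((36,138),(-76,55,0)),((88,363),(-76,-55,46)),((219,186),(-6,55,46)),((290,495),(-6,-25,150))]
U=np.array([px(*a) for a,_ in O]);X=np.array([b for _,b in O])/1e3
def f(p):
    p=np.array(p,float);return (proj(cR.apply(R.from_euler('xyz',p[3:6],degrees=True).apply(X)+p[:3]/1e3)+o,c)-U).ravel()
for name,g,n in (('y only',lambda v:[-6,v[0],-80,0,0,0],1),('y+yaw',lambda v:[-6,v[0],-80,0,0,v[1]],2),('y+rots',lambda v:[-6,v[0],-80,*v[1:]],4),('y,z',lambda v:[-6,v[0],-80+v[1],0,0,0],2)):
    s=least_squares(lambda v:f(g(v)),np.zeros(n),loss='soft_l1');J=s.jac
    print(name,s.x,'cost',s.cost,'sd',np.sqrt(np.diag(np.linalg.inv(J.T@J))))
C=np.array([(0,70,-28),(0,70,0),(16,70,-16)])/1e3;V=np.array([px(258,163),px(278,215),px(304,183)])
s=least_squares(lambda v:(proj(cR.apply(C+[0,v[0],0])+o,c)-V).ravel(),[0.]);print('cleat dy mm',s.x*1e3)
```

```text
y only [0.5298] cost 27.23500841228258 sd [0.8635]
y+yaw [0.9094 0.8707] cost 25.62822558768054 sd [0.8915 0.4816]
y+rots [-4.001  -2.8761  0.292  -0.0957] cost 20.384828852272733 sd [1.6679 0.8937 0.2902 0.5817]
y,z [-1.9648 -2.5011] cost 24.636530401929285 sd [1.3756 1.0993]
cleat dy mm [-1.905]
```

The fit with the contact constraints puts the bin within about 2 mm of centre, tilt within 0.3° of the board and yaw within 1°. The gripper is clear, so I'm handing in.

```bash
python3 -c "
from plant import r,job
s=r.get_state();print(s['clock'],s['contact_force'],s['qd'])
print(job.finish_job())"
```

```text
16.6167 [ 0.73433127 -0.50185256 -0.12340852] [ 0.02434613 -0.02637316  0.00567913  0.00357277  0.00066154 -0.00258027
 -0.00491303]
the job is handed in; nothing more can be done
None
```

The strip-backed bin is hung on the cleat and released, and I handed the job in at 16.6 s. I took it over the third hand, tilted it 15°, brought it in above the cleat and lowered it. I never went near the flat-backed bin.

**Missed grip:** on my first try I lifted before the fingers had closed. A wrist picture showed the bin hadn't moved, and the second grip held.

**Checks that agreed:**
- **Approach:** the batten touched the board at x ≈ −6 mm, as predicted.
- **Seating:** the bin took up load at z ≈ −78.5 mm (−80 nominal), with about 12 N on the wrist at most.
- **Hook:** a light outward pull met about 6 N before I let go.
- **After release:** a side picture shows the strip in the V behind the cleat. Fitted to that picture, the tilt is within about 0.3° of the board and the yaw within about 1°. The bin is off centre by 1–4 mm depending on the fit.

**Checks that disagreed:**
- **Scene picture:** after release the tilt looked a few degrees off, which the side picture did not bear out.
- **Unconstrained fit:** it put the bin about 11 mm off centre and 8 mm low. I discounted this because height and sideways position are hard to separate from that angle, and it conflicts with the contact readings.
- **Sideways roll:** two fits gave 2–3°. I put this down to corner-reading error and did not check it separately.

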